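Close up the level's carrying case

ROBOT

A 6-joint arm with a two-finger parallel gripper is mounted at the origin on the work surface. World frame = base frame: x ahead of the robot, y to its left, z up, the work surface at z = 0. Lengths are in m, angles in degrees, forces in N, time in s.
With the tool pointing down it reaches from about 0.375 to 0.9 m from the base axis. Payload 3.1 kg.
Tool frame: the origin (TCP) lies between the finger pads; the fingertips stand 22 mm ahead of it and the grasp point (between the pads) lies 3 mm ahead of it (bot.tip_extent is the distance from the TCP to the fingertips, in m); y points along the fingers, z is the direction in which the jaws open and shut, and the axes are right-handed (so a half turn about y gives the same grasp; the last joint's range is limited). The gripper opens to 87 mm and grips with 3 to 60 N. Pads are 19 mm wide; open, the fingers measure 117 mm over their backs; the gripper's body (75 mm by 190 mm) begins 51 mm behind the grasp point.
Start: joints at [63.799, 30.224, 82.088, -0, 67.689, -10.227], TCP at [0.172, 0.601, 0.245] pointing down, gripper open.
Joint ranges: [-176.69, 176.69], [-43.24, 126.21], [12.49, 139.97], [-82, 262], [0, 151.66], [-163.58, 163.58]. Speed limits (degrees/s): [159.86, 159.86, 180, 180, 180, 180].

INTERFACE

Orientations are given as a 3x3 rotation matrix whose columns are the frame's x, y, z axes.
In Python, from rig import bot, eyes, models gives the robot as it stands. The module is installed in compiled form; this text tells all that it offers.
- The arm moves only by the tool arm_command, never from a script. Its arguments are lists of equal length, an entry for each row: "translation": the shift along the tool's x, y, z each as a share of 0.08 m, from -1 to 1, a list of three; "rotation": the turn, a rotation vector about the tool's x, y, z each as a share of 60 degrees, from -1 to 1, a list of three; "grip": the closure, from -1 (fully open) to 1 (shut), so that 0 is half open. In form: {"translation": [[x, y, z], ...], "rotation": [[rx, ry, rz], ...], "grip": [grip, ...]}. A call has 1 to 5 rows; each row is the pose to reach, as a shift and turn from the pose commanded when the call began, along the tool's axes at that moment; what a row does not reach only later rows make up. A row lasts 1/10 s, in which the tool goes at most 50 mm and 8.59 degrees, less where a joint would pass 70% of its speed; a pose out of reach is approached as far as the arm can. A call with a number of a shift or a turn outside -1 to 1 is refused whole. A call with a gripper value outside its range is refused whole. The fingers move at their own pace and stop on an object; the grip force is fixed at half the most. Time passes only in rows, so rows that repeat a pose let the fingers close. It gives the time, the measured TCP pose, the force and the opening at its end, in the units of the state.
- bot.read_state(): the state, without advancing time (a new reading comes with each control period).
- eyes.capture(name): name is "scene" or "top"; returns a dict with "image" (400x640x3 uint8, blue, green, red), "mtx" (3x3 intrinsics, pixels), "rvec" (rotation vector, rad) and "tvec" (3), from world to camera coordinates, as OpenCV has them. Camera axes: x right, y down, z forward; pixel columns grow to the right and rows downward; lengths in m; the calibration is good to about 2 mm. A picture is of the moment at which its call begins. There is no depth.
- bot.hand_in(): hands the job in, once; it reports no verdict.
Trained networks look in the newest picture that a camera, given by its name, has taken for a name from the list of things; names that differ only in an ending like _2 or _b are one class to them, and where a whole thing is asked for, a point or a joint stands for the part that bears it (a point fixed in the world has none). Each returns a list of dicts, best first, with "conf" (0 to 1); they miss things now and then, are a little off and sometimes report something else, mostly with a low value. They report only what shows in the picture. A call takes as long as a camera call.
- models.recognise(camera, thing): "extent" ([left, top, right, bottom] as shares, 0 to 1, of the picture: columns of its width, rows of its height, round what is visible of it).
- models.spot_point(camera, thing): "point" ([column, row] as shares, 0 to 1, of the picture: columns of its width, rows of its height: a listed point, or the origin of a listed thing).
The state is a dict: "time_s": time; "joint_positions": joint angles; "qvel": joint speeds; "tau": joint torques, N m; "position": TCP position; "tcp_rot": TCP orientation; "force": force on the tool from outside, world axes, zero at the start; "moment": the same for the moment, N m; "opening": opening from 0.0 (shut) to 1.0 (fully open).
Only numpy, scipy, OpenCV 4.12 (cv2) and the standard library are available. Lean on these libraries where they do the work, as an engineer would, in place of code of your own. Each camera call takes 0.05 s, during which the arm holds its last target. There are 200 camera calls.

TASK

Close up the surveyor's level in its open carrying case, using the fingertips alone: first push the upright cover flap of the small-tools compartment down until it lies flat, and only then push the standing lid over and lower it fully shut without slamming it. The latches stay undone. Nothing is to be picked up: do not lift the case or shove it along the desk, and leave the things around it where they are.

Things in the scene. Friction and masses are not known exactly. Their poses are not given: they have to be found in the camera images.
- case: Open carrying case of a surveyor's level: grey hard shell, aluminium edges, loose on the desk, 3.6 kg. Base 215 mm along its x, 290 mm along y, rim 95 mm high, walls 6 mm; 140 mm high when shut. Origin: centre of the underside. Lid hinge on its +x side, latches and small handle (17 mm out, below the rim) on its -x front. Its +x points to the robot's right (yaw -74 to -132 degrees).
- level_top (a point): Top of the telescope of the white level that stands in the case's foam bed: case x = 0, y = +43, z = 118 mm. The telescope runs along the case's y from y = -47 to +136 mm; nothing of the level is higher than 123 mm.
- lid (a joint): Angle of the lid (rad): 0 fully shut (hard stop), pi/2 upright, 1.9 its stop; starts at 1.6 to 1.85. A shallow tray 215 x 290 mm, 45 mm deep, open towards the case, about 0.45 kg, on the case's side to the robot's right. Stiff hinge: it stays at any angle by itself and turns at about 0.8 N m, its weight adding or taking up to 0.6. Axis: the case's y through lid_hinge.
- lid_hinge (a point): Point on the lid's hinge axis, half-way along: case x = +107.5, y = 0, z = 95 mm. The frame turns with the lid: the lid extends 215 mm along its own -x (towards the case's front when shut, up when upright), 145 mm to either side along y, and 45 mm along its own +z to its flat outer face.
- lid_edge (a point): Middle of the lid's free edge, on its flat outer face: (-215, 0, +45) mm in the frame of lid_hinge. About 0.30 m above the desk when the lid stands open, 140 mm when shut.
- flap (a joint): Angle of the small-tools compartment's cover flap (rad): 0 lying flat on its ledges (hard stop), pi/2 upright, 1.70 its stop; starts at 1.4 to 1.65. Grey plastic plate, 130 mm along the case's x, 78 mm wide, 4 mm thick, 0.08 kg. Stiff hinge (0.06 N m): it stays where it is left. Axis: the case's x through flap_hinge.
- flap_hinge (a point): Point on the flap's hinge axis, half-way along: case x = -33.5, y = -133, z = 77 mm, just inside the end wall nearer the robot (its inner face at case y = -139 mm). The frame turns with the flap: the plate extends 78 mm along its own +y (up when upright, towards the level when flat), 65 mm to either side along x, and 4 mm along +z to its outer face (towards the robot when upright).
- flap_edge (a point): Middle of the flap's free edge, on its outer face: (0, +78, +4) mm in the frame of flap_hinge. About 155 mm above the desk when upright; 81 mm when flat, which is 14 mm below the case's rim. The compartment under it spans case y = -133 to -56 mm, x = -101 to +35 mm; the corner behind it is foam.
- tape: Grey pocket measuring tape standing on the desk, 78 x 40 x 63 mm; origin under its centre. Leave alone.
- lantern: Old square grey candle lantern with glass sides, 124 x 124 x 226 mm, its wire handle to 270 mm; origin under its centre. Leave alone.
- cup: White pencil cup, 76 mm across, 95 mm high, its pencils to 160 mm; origin under its centre. Leave alone.
- calculator: Flat black pocket calculator, 140 x 75 x 16 mm; origin under its centre. Leave alone.

How it is judged (in metres and radians):
On the way, in this order (a step that is already met when the one before it is completed fails the run):
1. the compartment's flap lies flat while the lid still stands open (value of joint flap below 0.08 rad and value of joint lid above 1.2 rad), for 0.2 s.
2. the lid is down on the rim over the flat flap (value of joint lid below 0.04 rad and value of joint flap below 0.08 rad), for 0.2 s.
At the end, for the whole second after the job is handed in: The flap lies flat (within 0.08 rad, 6 mm at its edge) and the lid is shut over it (within 0.04 rad, 9 mm at its edge); the case stands flat and still; the case and the bystanders are within 20 mm of where they were (all of step 2 and distance of each of case, tape, lantern, cup, calculator from where it was at the start of the episode below 0.02 m and angle between case's own z axis and vertical below 0.03 rad and linear speed of case below 0.01 m/s); the robot touches nothing.
It fails at once if the lid is brought down while the flap still stands up (value of joint lid below 0.9 rad and value of joint flap above 0.3 rad).
It fails at once if the lid slams (over 2 rad/s in the last 0.15 rad) (value of joint lid below 0.15 rad and velocity of joint lid below -2 rad/s).
It fails at once if the case is lifted, tipped or shoved more than 20 mm (height (world z) of case above 0.012 m or angle between case's own z axis and vertical above 0.06 rad or distance of case from where it was at the start of the episode above 0.02 m).
It fails at once if the tape, lantern, pencil cup or calculator is moved (20 mm) or picked up (distance of any of tape, lantern, cup, calculator from where it was at the start of the episode above 0.02 m).
It also fails if it takes over 56 s, if anything falls off the work surface, if the arm or the gripper's body presses on something with over 40 N, if the wrist force passes 120 N, or if a joint passes its speed limit or range.

## Working session

There is one attempt and no reset: what is moved stays moved. The work goes in short steps, Python scripts to look and compute and a tool call to move; the robot and the scene stay as the last step left them, time stands still between calls to the robot, and variables do not carry over. Pictures are saved under pics/ and viewed, about 8 in all and at most 12, crops included, and the job is handed in when it is done.

Besides the shell and the picture viewer there is one more tool, called after "Request:" as a command line: name --argument value ..., lists and objects as JSON in quotes. arm_command: Moves the arm, as the interface text tells. Shift numbers are shares of 0.08 m and turn numbers shares of 60 degrees, none past 1 either way. Its arguments: {"type":"object","properties":{"translation":{"type":"array"},"rotation":{"type":"array"},"grip":{"type":"array"}},"required":["translation","rotation","grip"]}

```bash
mkdir -p pics
cat > h.py <<'E'
import numpy as np, cv2
from rig import bot, eyes, models
def cap(n):
    c=eyes.capture(n); return c
def ray(c,p):
    R=cv2.Rodrigues(np.array(c["rvec"],float))[0]; t=np.array(c["tvec"],float).ravel()
    u=np.array([p[0]*640,p[1]*400,1.]); d=R.T@np.linalg.inv(c["mtx"])@u
    return -R.T@t, d/np.linalg.norm(d)
def atz(c,p,z):
    o,d=ray(c,p); return o+d*(z-o[2])/d[2]
def proj(c,P):
    return cv2.projectPoints(np.array(P,float).reshape(-1,1,3),np.array(c["rvec"],float),np.array(c["tvec"],float),np.array(c["mtx"],float),None)[0].reshape(-1,2)
E
python3 - <<'E'
from h import *
for n in ("scene","top"):
    c=cap(n); cv2.imwrite(f"pics/{n}0.png",c["image"]); o,_=ray(c,(.5,.5)); print(n,"cam",o.round(3))
    for t,z in (("case",0),("level_top",.118),("lid_hinge",.095),("lid_edge",.30),("flap_hinge",.077),("flap_edge",.155),("tape",0),("lantern",0),("cup",0),("calculator",0)):
        r=models.spot_point(n,t)
        for q in r[:2]: print(t,round(q["conf"],2),(np.array(q["point"])*[640,400]).round(0),atz(c,q["point"],z).round(3))
s=bot.read_state();print(s["position"],s["tcp_rot"],s["time_s"],bot.tip_extent)
E
```

```text
scene cam [1.493 0.314 0.717]
case 0.74 [329. 238.] [0.586 0.082 0.   ]
level_top 0.63 [325. 212.] [0.628 0.08  0.118]
lid_hinge 0.95 [289. 203.] [ 0.577 -0.039  0.095]
lid_edge 0.94 [256. 133.] [ 0.577 -0.123  0.3  ]
flap_hinge 0.92 [345. 191.] [0.443 0.094 0.077]
flap_edge 0.67 [350. 170.] [0.444 0.11  0.155]
tape 0.92 [431. 214.] [0.382 0.364 0.   ]
tape 0.7 [210. 196.] [ 0.466 -0.369  0.   ]
lantern 0.85 [206. 193.] [ 0.452 -0.392  0.   ]
cup 0.64 [180. 226.] [ 0.646 -0.373  0.   ]
cup 0.16 [346. 169.] [0.158 0.038 0.   ]
calculator 0.85 [477. 257.] [0.566 0.494 0.   ]
top cam [0.37  0.048 1.318]
case 0.7 [314. 192.] [0.579 0.076 0.   ]
level_top 0.8 [310. 171.] [0.624 0.084 0.118]
level_top 0.66 [225. 246.] [0.395 0.338 0.118]
lid_hinge 0.79 [345. 186.] [ 0.583 -0.024  0.095]
lid_edge 0.79 [382. 171.] [ 0.585 -0.109  0.3  ]
flap_hinge 0.61 [305. 233.] [0.437 0.102 0.077]
flap_edge 0.54 [303. 233.] [0.433 0.102 0.155]
tape 0.83 [227. 243.] [0.408 0.36  0.   ]
lantern 0.82 [456. 228.] [ 0.458 -0.395  0.   ]
cup 0.66 [441. 167.] [ 0.666 -0.355  0.   ]
cup 0.43 [344. 186.] [ 0.597 -0.027  0.   ]
calculator 0.59 [186. 199.] [0.553 0.503 0.   ]
[0.17197065 0.60085107 0.24455156] [[ 9.61382752e-01 -4.61177722e-06  2.75214832e-01]
 [-2.75214832e-01  3.52696751e-06  9.61382752e-01]
 [-5.40435685e-06 -1.00000000e+00  2.12153623e-06]] 1.1 0.022
```

View pics/scene0.png

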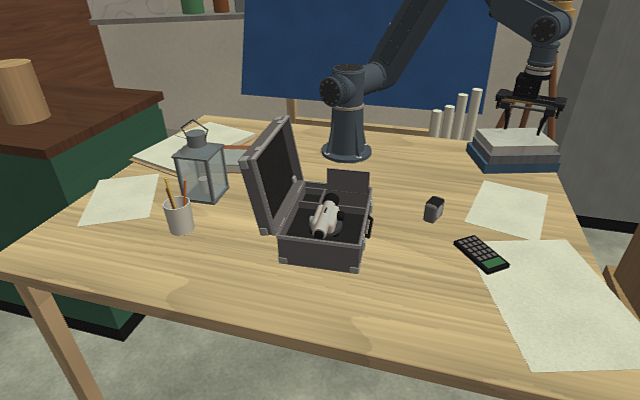

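View pics/top0.png

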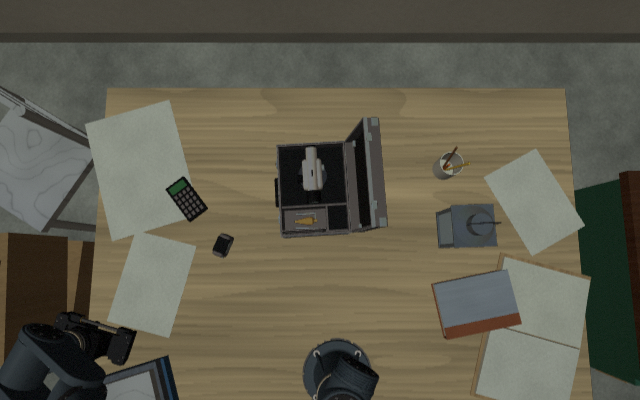

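The scene view shows the open case at about (320,230), with the lid upright on its left and the flap at (348,180). In the top view the case lies at about (278–385, 120–237). Next I fit the case pose and both joint angles.

```bash
cat >> h.py <<'E'
def Rz(a): return np.array([[np.cos(a),-np.sin(a),0],[np.sin(a),np.cos(a),0],[0,0,1]])
def Ry(a): return np.array([[np.cos(a),0,np.sin(a)],[0,1,0],[-np.sin(a),0,np.cos(a)]])
def Rx(a): return np.array([[1,0,0],[0,np.cos(a),-np.sin(a)],[0,np.sin(a),np.cos(a)]])
def case(p,P): return np.array(P,float)@Rz(p[2]).T+[p[0],p[1],0]
def lid(p,P): return case(p,np.array(P,float)@Ry(p[3]).T+[.1075,0,.095])
def flap(p,P): return case(p,np.array(P,float)@Rx(p[4]).T+[-.0335,-.133,.077])
LE=[[-.215,0,.045]]; FE=[[0,.078,.004]]
def pts(p): return dict(case=case(p,[[0,0,0]]),level_top=case(p,[[0,.043,.118]]),lid_hinge=lid(p,[[0,0,0]]),lid_edge=lid(p,LE),flap_hinge=flap(p,[[0,0,0]]),flap_edge=flap(p,FE))
def overlay(c,p,f,box,k):
    im=cv2.resize(c["image"],None,fx=k,fy=k,interpolation=cv2.INTER_CUBIC)
    B=lambda z:case(p,[[.1075,.145,z],[-.1075,.145,z],[-.1075,-.145,z],[.1075,-.145,z]])
    for Q,col in ((B(.095),(0,255,0)),(B(0),(0,120,0)),(lid(p,[[0,-.145,.045],[0,.145,.045],[-.215,.145,.045],[-.215,-.145,.045]]),(0,0,255)),(lid(p,[[0,-.145,0],[0,.145,0],[-.215,.145,0],[-.215,-.145,0]]),(0,160,255)),(flap(p,[[-.065,0,.004],[.065,0,.004],[.065,.078,.004],[-.065,.078,.004]]),(255,255,0))):
        q=(proj(c,Q)+.5)*k; cv2.polylines(im,[q.round().astype(int)],True,col,1)
    x0,y0,x1,y1=[v*k for v in box]; cv2.imwrite(f,im[y0:y1,x0:x1])
E
python3 - <<'E'
from h import *
from scipy.optimize import least_squares
obs=[];C={}
for n in ("scene","top"):
  C[n]=cap(n)
  for t in pts([0]*5):
    r=models.spot_point(n,t)
    if r: obs.append((n,t,np.array(r[0]["point"])*[640,400]))
def f(p):
    d=pts(p); return np.concatenate([proj(C[n],d[t])[0]-u for n,t,u in obs]+[[(p[3]-1.72)*10,(p[4]-1.52)*10]])
s=least_squares(f,[.58,.08,-1.6,1.7,1.5],loss="soft_l1")
p=s.x;print(p.round(4),np.degrees(p[2:]).round(1));np.save("p.npy",p)
for (n,t,_),e in zip(obs,s.fun.reshape(-1,2)):print(n,t,e.round(1))
overlay(C["scene"],p,"pics/s1.png",(230,100,390,280),3 if 0 else 4)
overlay(C["top"],p,"pics/t1.png",(260,105,400,245),4)
a=cv2.imread("pics/s1.png");b=cv2.imread("pics/t1.png");a=a[:560];a=np.hstack([cv2.resize(a,(480,420)),cv2.resize(b,(420,420))][:1]);
s_=cv2.imread("pics/s1.png");h=np.hstack([cv2.resize(s_,None,fx=.6,fy=.6) if 0 else s_[:560,60:],np.zeros((560,0,3),np.uint8)])
m=np.hstack([cv2.resize(s_,(400,450)),cv2.resize(b,(400,400+50))[:450]]);cv2.imwrite("pics/o1.png",m)
E
```

```text
[ 0.5764  0.0802 -1.483   1.7764  1.4513] [-85.  101.8  83.2]
scene case [ 0.3 -5.5]
scene level_top [-0.8  1.7]
scene lid_hinge [ 0.7 -0.7]
scene lid_edge [0.9 5.9]
scene flap_hinge [ 0.7 -1.2]
scene flap_edge [ 0.1 -1.3]
top case [-1.3  0.9]
top level_top [  5.3 -60.2]
top lid_hinge [ 3.3 -3. ]
top lid_edge [ 0.2 -0.2]
top flap_hinge [0.5 0.5]
top flap_edge [-0.5 -0.2]
```

View pics/s1.png

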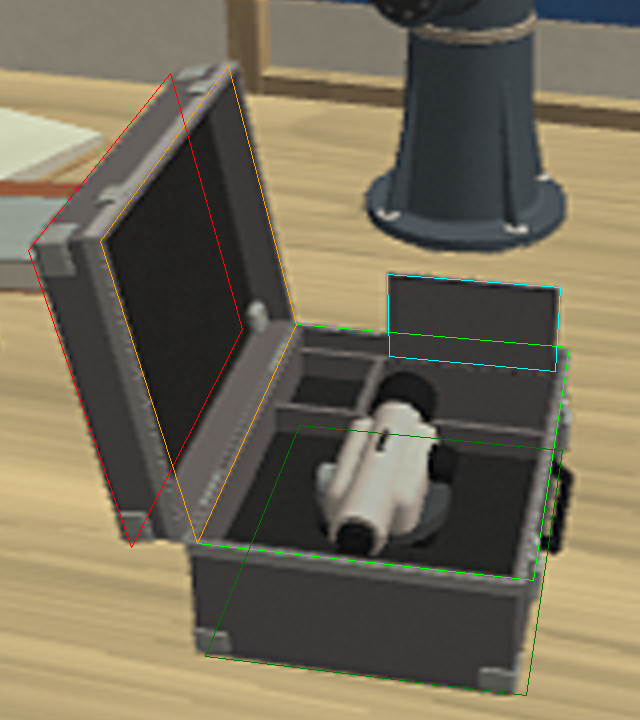

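View pics/t1.png

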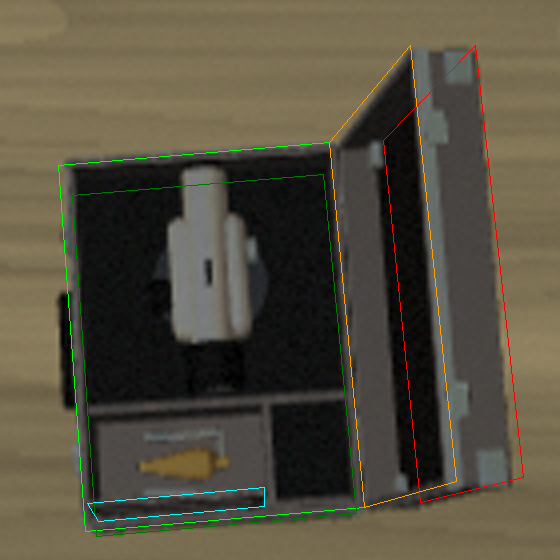

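The overlay fits well. The yaw and lid are slightly off, so I refine with corners picked by eye.

Run:
```python
from h import *
from scipy.optimize import least_squares
C={n:cap(n) for n in("scene","top")}
S=lambda *a:np.array(a)/4+[230,100]-.5
T=lambda *a:np.array(a)/4+[260,105]-.5
r=.095;O=[("scene",case,(.1075,.145,r),S(193,545)),("scene",case,(-.1075,.145,r),S(527,580)),("scene",case,(-.1075,-.145,r),S(569,350)),
("scene",case,(.1075,.145,0),S(200,655)),("scene",case,(-.1075,.145,0),S(520,692)),
("scene",lid,(-.215,-.145,0),S(235,65)),("scene",lid,(-.215,.145,0),S(102,241)),("scene",lid,(-.215,.145,.045),S(29,247)),("scene",lid,(0,.145,.045),S(125,545)),
("scene",flap,(.065,.078,.004),S(387,274)),("scene",flap,(-.065,.078,.004),S(561,287)),
("top",case,(-.1075,.145,r),T(68,165)),("top",case,(-.1075,-.145,r),T(84,530)),("top",case,(.1075,-.145,r),T(362,508)),
("top",lid,(-.215,.145,.045),T(475,50)),("top",lid,(-.215,-.145,.045),T(522,483)),("top",lid,(-.215,.145,0),T(413,47)),("top",lid,(-.215,-.145,0),T(457,490))]
f=lambda p:np.concatenate([proj(C[n],F(p,[P]))[0]-u for n,F,P,u in O])
s=least_squares(f,np.load("p.npy"),loss="soft_l1");p=s.x;print(p.round(4),np.degrees(p[2:]).round(1));np.save("p.npy",p)
print(s.fun.reshape(-1,2).round(1).tolist())
print("rim corners",case(p,[[x,y,.095] for x in(-.1075,.1075) for y in(-.145,.145)]).round(3).tolist())
print("flap edge",flap(p,[[x,.078,.004] for x in(-.065,0,.065)]).round(3).tolist())
print("lid edge outer",lid(p,[[-.215,y,.045] for y in(-.145,0,.145)]).round(3).tolist())
```

```text
[ 0.5758  0.0784 -1.4952  1.7643  1.4515] [-85.7 101.1  83.2]
[[-0.2, -1.1], [0.0, -0.1], [0.0, -0.7], [0.3, -0.3], [0.1, 0.7], [-0.7, -0.5], [-0.7, -0.7], [-0.1, -0.3], [0.6, -0.4], [-0.0, -0.3], [-0.3, 0.2], [-1.3, -0.4], [0.1, 0.0], [0.6, 0.3], [0.5, -0.4], [-0.6, -0.4], [-0.2, 0.4], [-1.1, -1.1]]
rim corners [[0.423, 0.175, 0.095], [0.712, 0.197, 0.095], [0.439, -0.04, 0.095], [0.729, -0.018, 0.095]]
flap edge [[0.441, 0.167, 0.155], [0.446, 0.102, 0.155], [0.451, 0.037, 0.155]]
lid edge outer [[0.446, -0.125, 0.297], [0.59, -0.114, 0.297], [0.735, -0.103, 0.297]]
```

Request:
arm_command --translation '[[0,0,-0.5],[0,0,-1],[0,0,-1]]' --rotation '[[0,-0.12,0],[0,-0.24,0],[0,-0.338,0]]' --grip '[1,1,1]'

```text
time_s: 2.2
position: [0.1467, 0.5173, 0.2432]
tcp_rot: [[0.997, -0.005, -0.08], [0.08, -0.009, 0.997], [-0.005, -1.0, -0.009]]
force: [-0.3, -0.3, 0.6]
opening: 0.813
```

Request:
arm_command --translation '[[0.4,0,-0.4],[0.8,0,-0.8],[0.8,0,-1]]' --rotation '[[0,0,0],[0,0,0],[0,0,0]]' --grip '[1,1,1]'

```text
time_s: 2.5
position: [0.2231, 0.4479, 0.2449]
tcp_rot: [[0.997, 0.003, -0.072], [0.072, 0.001, 0.997], [0.003, -1.0, 0.001]]
force: [0.4, 0.1, 0.6]
opening: 0.54
```

Request:
arm_command --translation '[[0.4,0,-0.4],[0.8,0,-0.8],[0.8,0,-1]]' --rotation '[[0,0,0],[0,0,0],[0,0,0]]' --grip '[1,1,1]'

```text
time_s: 2.8
position: [0.2936, 0.3729, 0.245]
tcp_rot: [[0.997, 0.004, -0.072], [0.072, 0.001, 0.997], [0.004, -1.0, 0.001]]
force: [-0.2, -0.9, -0.1]
opening: 0.266
```

Request:
arm_command --translation '[[0.4,0,-0.4],[0.8,0,-0.8],[0.8,0,-1]]' --rotation '[[0,0,0],[0,0,0],[0,0,0]]' --grip '[1,1,1]'

```text
time_s: 3.1
position: [0.3635, 0.2979, 0.2451]
tcp_rot: [[0.997, 0.004, -0.072], [0.072, 0.001, 0.997], [0.004, -1.0, 0.001]]
force: [-0.5, 0.8, -0.6]
opening: 0.031
```

```bash
cat >> h.py <<'E'
def st():
    s=bot.read_state();p=np.load("p.npy");t=np.array(s["position"])
    R=Rz(p[2]).T; print("t",round(s["time_s"],2),"world",t.round(3),"caseXYZ",(R@(t-[p[0],p[1],0])).round(4),"F case",(R@np.array(s["force"])).round(1),"open",s["opening"]);print("tool in case\n",(R@np.array(s["tcp_rot"])).round(3),np.round(s["joint_positions"]))
E
python3 -c "from h import *;st()"
```

```text
t 3.1 world [0.363 0.298 0.245] caseXYZ [-0.2349 -0.1952  0.2451] F case [-0.8 -0.4 -0.6] open 0.031069939132149674
tool in case
 [[ 0.003 -0.001 -1.   ]
 [ 1.     0.004  0.003]
 [ 0.004 -1.     0.001]] [ 26.  18. 104.  -0.  58. -68.]
```

Request:
arm_command --translation '[[0.2,0,-0.5],[0.35,0,-1],[0.35,0,-1]]' --rotation '[[0,0,0],[0,0,0],[0,0,0]]' --grip '[1,1,1]'

```text
time_s: 3.4
position: [0.3949, 0.2182, 0.2447]
tcp_rot: [[0.998, 0.001, -0.07], [0.07, -0.001, 0.998], [0.001, -1.0, -0.001]]
force: [0.7, 0.2, -0.2]
opening: 0.004
```

Request:
arm_command --translation '[[0,0,-0.5],[0,0,-1],[0,0,-1]]' --rotation '[[0,0,0],[0,0,0],[0,0,0]]' --grip '[1,1,1]'

```text
time_s: 3.7
position: [0.3992, 0.1393, 0.2446]
tcp_rot: [[0.997, -0.0, -0.071], [0.071, -0.001, 0.997], [-0.0, -1.0, -0.001]]
force: [-0.3, 1.1, 0.1]
opening: 0.005
```

Request:
arm_command --translation '[[0,0.3,-0.3],[0,0.6,-0.52],[0,0.9,-0.52],[0,0.9,-0.52]]' --rotation '[[0,0,0],[0,0,0],[0,0,0],[0,0,0]]' --grip '[1,1,1,1]'

```text
time_s: 4.1
position: [0.4003, 0.1009, 0.1707]
tcp_rot: [[0.997, -0.006, -0.074], [0.075, 0.001, 0.997], [-0.006, -1.0, 0.001]]
force: [-1.0, 0.8, 0.8]
opening: 0.005
```

Run:
```python
from h import *
st();p=np.load("p.npy")
overlay(cap("scene"),p,"pics/s2.png",(260,100,420,250),4)
overlay(cap("top"),p,"pics/t2.png",(260,105,400,245),4)
```

```text
t 4.1 world [0.4   0.101 0.171] caseXYZ [-0.0358 -0.1733  0.1707] F case [-0.8 -0.9  0.8] open 0.005452957309824839
tool in case
 [[ 0.001 -0.001 -1.   ]
 [ 1.    -0.006  0.001]
 [-0.006 -1.     0.001]] [ -1.  22. 116.   0.  43. -96.]
```

View pics/s2.png

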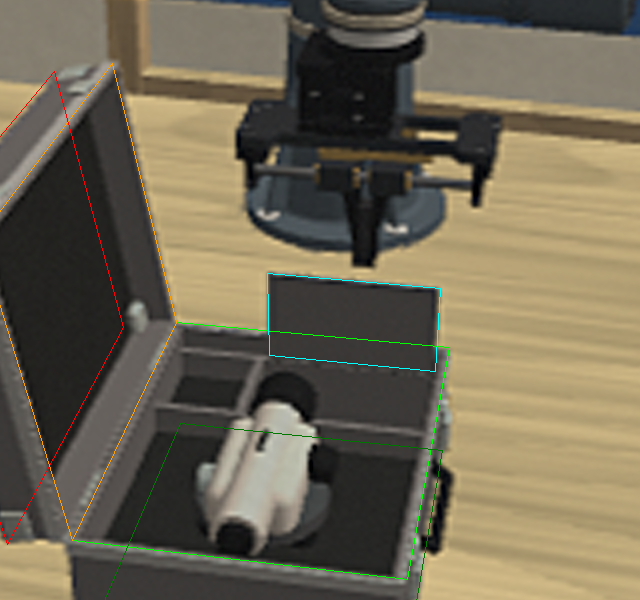

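The fingertip is at about (362,265) in the crop, just behind and above the flap. Now I push the flap over.

Request:
arm_command --translation '[[0,0.25,0],[0.2,0.26,0],[0.4,0.26,0],[0.6,0.26,0],[0.79,0.26,0]]' --rotation '[[0,0,0],[0,0,0],[0,0,0],[0,0,0],[0,0,0]]' --grip '[1,1,1,1,1]'

```text
time_s: 4.7
position: [0.4659, 0.1061, 0.1531]
tcp_rot: [[0.997, 0.0, -0.077], [0.077, 0.0, 0.997], [0.0, -1.0, 0.0]]
force: [-0.8, -0.2, -0.4]
opening: 0.002
```

Request:
arm_command --translation '[[0.1,0.1,0],[0.2,0.2,0],[0.25,0.3,0],[0.28,0.4,0],[0.3,0.45,0]]' --rotation '[[0,0,0],[0,0,0],[0,0,0],[0,0,0],[0,0,0]]' --grip '[1,1,1,1,1]'

```text
time_s: 5.2
position: [0.4888, 0.1067, 0.1147]
tcp_rot: [[0.997, -0.002, -0.075], [0.075, 0.0, 0.997], [-0.002, -1.0, 0.0]]
force: [0.5, 0.3, 0.2]
opening: 0.005
```

```bash
python3 -c "from h import *;st()"
```

```text
t 5.2 world [0.489 0.107 0.115] caseXYZ [-0.0348 -0.0846  0.1147] F case [-0.3  0.5  0.2] open 0.005070997425054823
tool in case
 [[ 0.    -0.    -1.   ]
 [ 1.    -0.002  0.   ]
 [-0.002 -1.     0.   ]] [ -1.  33. 106.  -0.  41. -95.]
```

Request:
arm_command --translation '[[0,0.06,0],[0,0.12,0],[0,0.15,0],[0,0.16,0]]' --rotation '[[0,0,0],[0,0,0],[0,0,0],[0,0,0]]' --grip '[1,1,1,1]'

```text
time_s: 5.6
position: [0.4891, 0.1066, 0.1033]
tcp_rot: [[0.997, -0.001, -0.075], [0.075, -0.0, 0.997], [-0.001, -1.0, -0.0]]
force: [-1.3, -1.1, 10.9]
opening: 0.004
```

Run:
```python
from h import *
st();p=np.load("p.npy");p[4]=0
overlay(cap("scene"),p,"pics/s3.png",(260,100,420,250),4)
```

```text
t 5.6 world [0.489 0.107 0.103] caseXYZ [-0.0347 -0.0843  0.1033] F case [ 1.  -1.3 10.9] open 0.004431510233117409
tool in case
 [[ 0.001  0.    -1.   ]
 [ 1.    -0.001  0.001]
 [-0.001 -1.    -0.   ]] [ -1.  34. 107.  -0.  39. -95.]
```

View pics/s3.png

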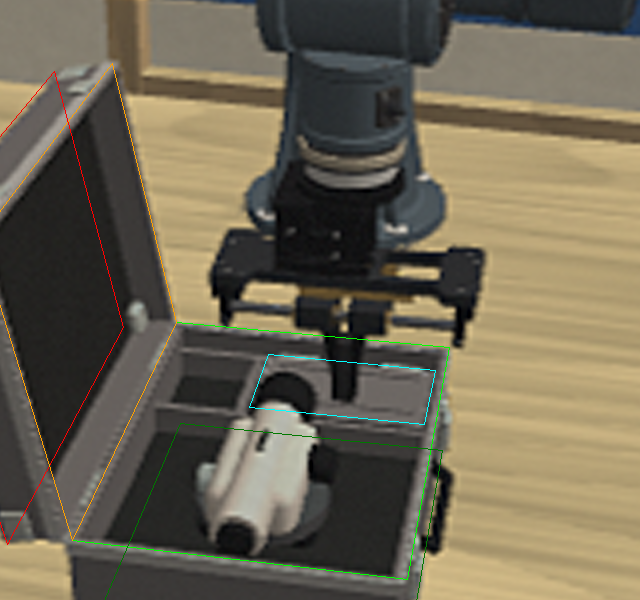

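The flap lies flat, matching the overlay at (345,390), with the tip at 81 mm and 11 N of contact force. Next I lift and cross over the lid.

Request:
arm_command --translation '[[0,0.02,0],[0,0.02,0],[0,-0.4,0],[0,-1,0],[0,-1,0]]' --rotation '[[0,0,0],[0,0,0],[0,0,0],[0,0,0],[0,0,0]]' --grip '[1,1,1,1,1]'

```text
time_s: 6.15
position: [0.4928, 0.1067, 0.1879]
tcp_rot: [[0.997, 0.011, -0.075], [0.075, -0.0, 0.997], [0.011, -1.0, -0.001]]
force: [0.8, -0.4, -0.2]
opening: 0.007
```

Request:
arm_command --translation '[[0,-0.5,0],[0,-1,0],[0,-1,0]]' --rotation '[[0,0,0],[0,0,0],[0,0,0]]' --grip '[1,1,1]'

```text
time_s: 6.45
position: [0.4923, 0.1067, 0.2673]
tcp_rot: [[0.997, 0.01, -0.075], [0.075, -0.0, 0.997], [0.01, -1.0, -0.001]]
force: [0.1, 0.5, -0.0]
opening: 0.004
```

Request:
arm_command --translation '[[0,-0.5,0],[0,-1,0],[0.3,-1,0],[0.3,-1,0]]' --rotation '[[0,0,0],[0,0,0],[0,0,0],[0,0,0]]' --grip '[1,1,1,1]'

```text
time_s: 6.85
position: [0.5156, 0.1083, 0.3432]
tcp_rot: [[0.997, 0.004, -0.075], [0.075, -0.0, 0.997], [0.004, -1.0, -0.0]]
force: [-0.2, 0.6, -0.6]
opening: 0.0
```

Request:
arm_command --translation '[[0.3,-0.3,0],[0.7,-0.3,0],[0.7,-0.3,-0.4],[0.7,-0.3,-0.4]]' --rotation '[[0,0,0],[0,0,0],[0,0,0],[0,0,0]]' --grip '[1,1,1,1]'

```text
time_s: 7.25
position: [0.5712, 0.0783, 0.3641]
tcp_rot: [[0.997, -0.005, -0.073], [0.073, -0.002, 0.997], [-0.005, -1.0, -0.001]]
force: [0.2, 1.0, 0.6]
opening: 0.005
```

Run:
```python
from h import *
st();p=np.load("p.npy");p[4]=0
overlay(cap("scene"),p,"pics/s4.png",(230,60,430,260),3)
```

```text
t 7.25 world [0.571 0.078 0.364] caseXYZ [-3.000e-04 -4.600e-03  3.641e-01] F case [-1.   0.2  0.6] open 0.005123158360086575
tool in case
 [[ 0.003  0.001 -1.   ]
 [ 1.    -0.005  0.003]
 [-0.005 -1.    -0.001]] [ -3.  20.  80.  -0.  80. -97.]
```

View pics/s4.png

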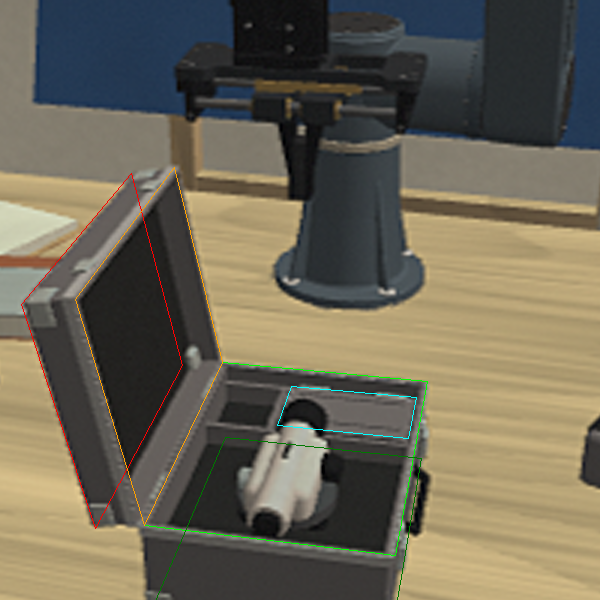

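The flap stays flat, and the case and lid still match the overlay. I cross to the lid's outer side and come down.

Request:
arm_command --translation '[[0,0,-0.5],[0,0,-1],[0,0,-1]]' --rotation '[[0,0,0],[0,0,0],[0,0,0]]' --grip '[1,1,1]'

```text
time_s: 7.6
position: [0.5769, -0.0022, 0.3654]
tcp_rot: [[0.997, -0.003, -0.071], [0.071, -0.001, 0.997], [-0.003, -1.0, -0.001]]
force: [0.3, 1.2, 0.3]
opening: 0.006
```

Request:
arm_command --translation '[[0,0,-0.5],[0,0,-1],[0,0,-1]]' --rotation '[[0,0,0],[0,0,0],[0,0,0]]' --grip '[1,1,1]'

```text
time_s: 7.9
position: [0.5832, -0.0818, 0.3656]
tcp_rot: [[0.997, -0.002, -0.071], [0.071, -0.001, 0.997], [-0.002, -1.0, -0.001]]
force: [-0.5, 0.3, -0.5]
opening: 0.004
```

Request:
arm_command --translation '[[0,0,-0.5],[0,0,-1],[0,0,-1],[0,0,-1]]' --rotation '[[0,0,0],[0,0,0],[0,0,0],[0,0,0]]' --grip '[1,1,1,1]'

```text
time_s: 8.3
position: [0.5889, -0.1575, 0.3658]
tcp_rot: [[0.997, -0.002, -0.074], [0.074, 0.003, 0.997], [-0.002, -1.0, 0.003]]
force: [-0.3, 0.9, 0.5]
opening: 0.004
```

Request:
arm_command --translation '[[0,0.3,0],[0,0.6,0],[0,0.85,0],[0,0.85,0]]' --rotation '[[0,0,0],[0,0,0],[0,0,0],[0,0,0]]' --grip '[1,1,1,1]'

```text
time_s: 8.7
position: [0.5874, -0.1551, 0.2956]
tcp_rot: [[0.997, -0.007, -0.077], [0.077, 0.005, 0.997], [-0.007, -1.0, 0.005]]
force: [0.2, -0.4, -0.6]
opening: 0.007
```

```bash
python3 -c "from h import *;st()"
```

```text
t 8.7 world [ 0.587 -0.155  0.296] caseXYZ [ 0.2337 -0.0061  0.2956] F case [ 0.4  0.2 -0.6] open 0.007462465404071838
tool in case
 [[-0.001 -0.005 -1.   ]
 [ 1.    -0.007 -0.001]
 [-0.007 -1.     0.005]] [ -25.   26.   81.    0.   74. -120.]
```

Request:
arm_command --translation '[[0,0,0.18],[0,0,0.36],[0,0,0.54],[0,0,0.7],[0,0,0.85]]' --rotation '[[0,0,0],[0,0,0],[0,0,0],[0,0,0],[0,0,0]]' --grip '[1,1,1,1,1]'

```text
time_s: 9.2
position: [0.5867, -0.092, 0.3029]
tcp_rot: [[0.997, 0.008, -0.076], [0.076, -0.008, 0.997], [0.008, -1.0, -0.008]]
force: [0.2, -6.0, 6.6]
opening: 0.006
```

Run:
```python
from h import *
st();p=np.load("p.npy");p[4]=0;p[3]=1.57
overlay(cap("scene"),p,"pics/s5.png",(210,60,410,280),3)
```

```text
t 9.2 world [ 0.587 -0.092  0.303] caseXYZ [ 0.1707 -0.002   0.3029] F case [ 6.  -0.2  6.6] open 0.006021037736759434
tool in case
 [[-0.     0.008 -1.   ]
 [ 1.     0.008 -0.   ]
 [ 0.008 -1.    -0.008]] [ -20.   24.   83.   -0.   72. -114.]
```

View pics/s5.png

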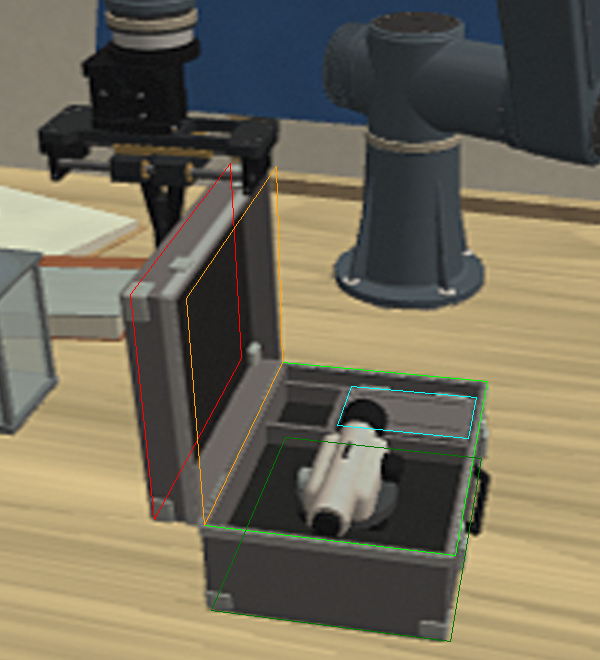

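The lid is near 94° and moving with about 6 N, and the case has not moved. I keep going along the arc.

Request:
arm_command --translation '[[0,0,0.18],[0,0,0.36],[0,0,0.54],[0,0,0.72],[0,0.02,0.9]]' --rotation '[[0,0,0],[0,0,0],[0,0,0],[0,0,0],[0,0,0]]' --grip '[1,1,1,1,1]'

```text
time_s: 9.75
position: [0.581, -0.0188, 0.3002]
tcp_rot: [[0.997, 0.007, -0.075], [0.076, -0.004, 0.997], [0.007, -1.0, -0.004]]
force: [2.4, -4.4, 4.3]
opening: 0.005
```

Run:
```python
from h import *
st();p=np.load("p.npy");p[4]=0;p[3]=1.1
overlay(cap("scene"),p,"pics/s6.png",(210,60,410,280),3)
```

```text
t 9.75 world [ 0.581 -0.019  0.3  ] caseXYZ [ 0.0973 -0.0022  0.3002] F case [4.6 2.1 4.3] open 0.004659971373513182
tool in case
 [[ 0.     0.004 -1.   ]
 [ 1.     0.007  0.   ]
 [ 0.007 -1.    -0.004]] [ -13.   23.   85.   -0.   71. -107.]
```

View pics/s6.png

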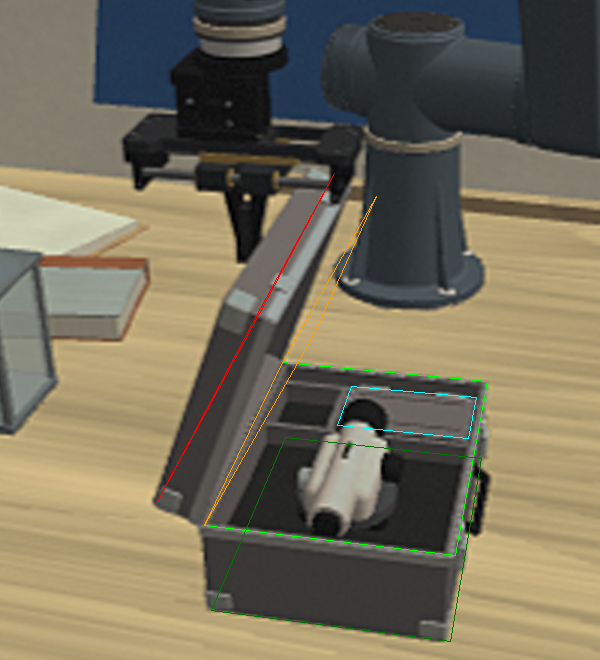

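The lid is at about 68° and the case is still. I continue downward.

Request:
arm_command --translation '[[0,0.01,0.2],[0,0.04,0.4],[0,0.12,0.6],[0,0.23,0.8],[0,0.36,0.98]]' --rotation '[[0,0,0],[0,0,0],[0,0,0],[0,0,0],[0,0,0]]' --grip '[1,1,1,1,1]'

```text
time_s: 10.3
position: [0.5733, 0.0615, 0.2688]
tcp_rot: [[0.997, 0.001, -0.075], [0.075, 0.002, 0.997], [0.001, -1.0, 0.002]]
force: [1.7, -0.4, 4.9]
opening: 0.009
```

```bash
python3 -c "
from h import *;st();p=np.load('p.npy');c=cap('scene');r=models.spot_point('scene','lid_edge')[0];print(r);u=np.array(r['point'])*[640,400]
for a in np.arange(.3,1.2,.1):
  p[3]=a;print(round(a,1),proj(c,lid(p,LE))[0]-u)"
```

```text
t 10.3 world [0.573 0.061 0.269] caseXYZ [ 0.0166 -0.0038  0.2688] F case [0.5 1.7 4.9] open 0.00862714138401145
tool in case
 [[ 0.    -0.002 -1.   ]
 [ 1.     0.001  0.   ]
 [ 0.001 -1.     0.002]] [ -5.  25.  88.   0.  67. -99.]
{'point': [0.5225, 0.369], 'conf': 0.8}
0.3 [26.20366011 30.1955632 ]
0.4 [22.11314152 23.56885211]
0.5 [17.25495974 17.21357942]
0.6 [11.67671451 11.21759594]
0.7 [5.4394158  5.66592678]
0.8 [-1.38321543  0.63867281]
0.9 [-8.70592285 -3.79105817]
1.0 [-16.43354258  -7.55908795]
1.1 [-24.46302809 -10.6118717 ]
```

Request:
arm_command --translation '[[0,0.13,0.17],[0,0.28,0.32],[0,0.44,0.46],[0,0.6,0.57],[0,0.75,0.67]]' --rotation '[[0,0,0],[0,0,0],[0,0,0],[0,0,0],[0,0,0]]' --grip '[1,1,1,1,1]'

```text
time_s: 10.9
position: [0.5692, 0.114, 0.2074]
tcp_rot: [[0.997, 0.0, -0.075], [0.075, 0.001, 0.997], [0.0, -1.0, 0.001]]
force: [0.5, 0.7, 3.7]
opening: 0.005
```

```bash
python3 -c "from h import *;st()"
```

```text
t 10.9 world [0.569 0.114 0.207] caseXYZ [-0.036  -0.0039  0.2074] F case [-0.7  0.5  3.7] open 0.004620936863924914
tool in case
 [[ 0.    -0.001 -1.   ]
 [ 1.     0.     0.   ]
 [ 0.    -1.     0.001]] [  0.  29.  91.   0.  60. -94.]
```

Request:
arm_command --translation '[[0,0.1,0.05],[0,0.2,0.1],[0,0.3,0.14],[0,0.4,0.17],[0,0.48,0.2]]' --rotation '[[0,0,0],[0,0,0],[0,0,0],[0,0,0],[0,0,0]]' --grip '[1,1,1,1,1]'

```text
time_s: 11.4
position: [0.5679, 0.1286, 0.1694]
tcp_rot: [[0.997, -0.0, -0.075], [0.075, -0.0, 0.997], [-0.0, -1.0, -0.0]]
force: [-0.1, 1.8, 3.1]
opening: 0.005
```

Request:
arm_command --translation '[[0,0.03,0],[0,0.06,0],[0,0.08,0],[0,0.08,0]]' --rotation '[[0,0,0],[0,0,0],[0,0,0],[0,0,0]]' --grip '[1,1,1,1]'

```text
time_s: 11.8
position: [0.5678, 0.1281, 0.1635]
tcp_rot: [[0.997, -0.001, -0.075], [0.075, -0.001, 0.997], [-0.001, -1.0, -0.001]]
force: [0.4, -0.1, -0.1]
opening: 0.006
```

```bash
python3 -c "from h import *;st()"
```

```text
t 11.8 world [0.568 0.128 0.163] caseXYZ [-0.0502 -0.0042  0.1635] F case [ 0.1  0.4 -0.1] open 0.005599218499865898
tool in case
 [[ 0.     0.001 -1.   ]
 [ 1.    -0.001  0.   ]
 [-0.001 -1.    -0.001]] [  2.  33.  93.  -0.  54. -93.]
```

Request:
arm_command --translation '[[0,0.02,0],[0,0.04,0],[0,0.04,0]]' --rotation '[[0,0,0],[0,0,0],[0,0,0]]' --grip '[1,1,1]'

```text
time_s: 12.1
position: [0.5678, 0.1284, 0.1623]
tcp_rot: [[0.997, 0.0, -0.075], [0.075, -0.001, 0.997], [0.0, -1.0, -0.001]]
force: [-3.5, 0.1, 12.6]
opening: 0.006
```

The lid is on its stop (tip at 140 mm, 12.6 N). I hold briefly, retreat upward and check.

Request:
arm_command --translation '[[0,0.01,0],[0,0.01,0],[0,0.01,0],[0,-0.1,0],[0,-0.5,0]]' --rotation '[[0,0,0],[0,0,0],[0,0,0],[0,0,0],[0,0,0]]' --grip '[1,1,1,1,1]'

```text
time_s: 12.6
position: [0.5656, 0.128, 0.1981]
tcp_rot: [[0.997, -0.008, -0.075], [0.075, -0.001, 0.997], [-0.008, -1.0, -0.0]]
force: [-0.4, -0.0, 0.7]
opening: 0.007
```

Request:
arm_command --translation '[[0,-0.5,0],[0,-1,0],[0,-1,0],[0,-1,0]]' --rotation '[[0,0,0],[0,0,0],[0,0,0],[0,0,0]]' --grip '[1,1,1,1]'

```text
time_s: 13.0
position: [0.5683, 0.1283, 0.2814]
tcp_rot: [[0.997, 0.002, -0.075], [0.075, -0.001, 0.997], [0.002, -1.0, -0.001]]
force: [-0.4, -0.5, -1.1]
opening: 0.006
```

Run:
```python
from h import *
st();p=np.load("p.npy");p[4]=0;p[3]=0
overlay(cap("scene"),p,"pics/s7.png",(190,60,450,280),3)
c=cap("top")
for t in("tape","lantern","cup","calculator"):
    print(t,[atz(c,q["point"],0).round(3) for q in models.spot_point("top",t)[:1]])
```

```text
t 13.0 world [0.568 0.128 0.281] caseXYZ [-0.0503 -0.0037  0.2814] F case [ 0.4 -0.4 -1.1] open 0.005673312974380187
tool in case
 [[ 0.001  0.001 -1.   ]
 [ 1.     0.002  0.001]
 [ 0.002 -1.    -0.001]] [  2.  25.  86.  -0.  69. -93.]
tape [array([0.408, 0.378, 0.   ])]
lantern [array([ 0.451, -0.387,  0.   ])]
cup [array([ 0.669, -0.367,  0.   ])]
calculator [array([0.547, 0.505, 0.   ])]
```

View pics/s7.png

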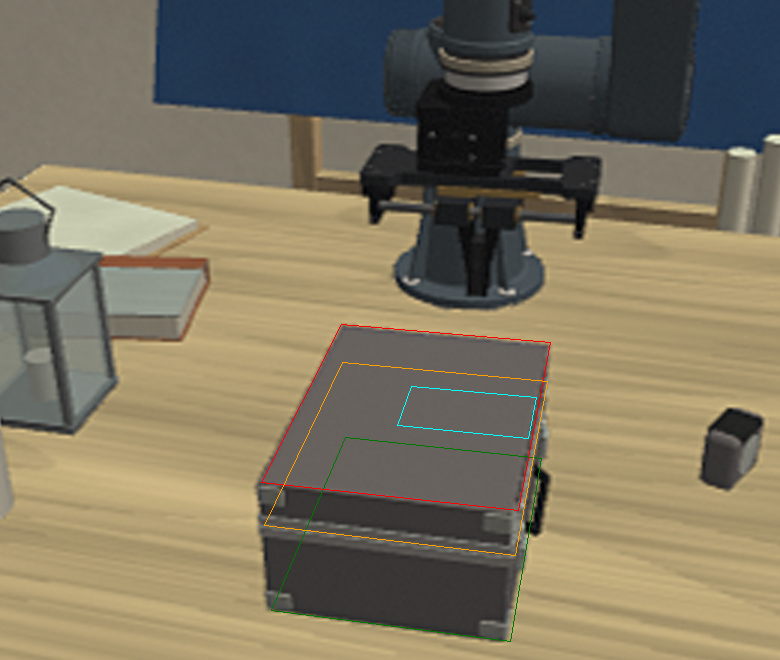

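The lid's top face matches the red shut outline from (342,325) to (518,510), and the base is on its original outline. The arm is clear, so I hand in.

```bash
python3 -c "from h import *;print(bot.hand_in())"
```

```text
the job is handed in; nothing more can be done
None
```

I closed the case in the required order and handed it in at about 13 s; the hand-in reports no verdict.

- **Flap:** I pushed it flat with the closed fingertips. The tip stopped at 81 mm with 11 N, and the picture matched the flat outline. It was still flat in the views after I lifted off and as the lid came over. With the lid shut it can no longer be seen.
- **Lid:** I pushed it over along its middle and lowered it slowly onto its stop. The tip stopped at 140 mm with 12.6 N, at about 0.3 rad/s near the end. After I retreated, the lid matched the shut outline.
- **Case:** it sits on its starting outline in the picture.
- **Things around it:** nothing was touched as far as I could tell. The network's repeat fixes moved 6–18 mm, with the tape worst at 18 mm, against the 20 mm limit. The arm never came near any of them and the network scatters by about that much, so I take it as noise; I did not measure it any finer.

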